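# Assemble the acid digestion vessel

## Task

Assemble the open steel digestion vessel in the bench holder, building it up from the bottom one part at a time: first the small white PTFE liner into the bore, then the PTFE lid with its plug in the liner, then the steel pressure disc, and last the steel cap over them all. Every part is to sit flat, centred and fully home (just set the cap down over the neck, it is not screwed now). Take the pressure disc that lies on top of the little pile and lift it off without dragging the two spare discs under it; leave those two, the bigger liner and the closed vessel where they are.

Things in the scene. Friction and masses are not known exactly. Their poses are not given: they have to be found in the camera images.
- vessel: Fixed open steel vessel, upright in an aluminium holder (plate 92 x 92 x 12 mm, collar 72 mm across up to 27 mm). Steel 58 mm across up to 52 mm, neck 51 mm across up to the rim at 66 mm. Bore 40 mm, floor at 17 mm. Origin on its axis at bench level. When all is home: liner flange at 66-78 mm height, lid disc 78-90, pressure disc 90-98, cap mouth 56, cap top 106 mm.
- liner: Small white PTFE liner, an open cup standing mouth up, 58 mm tall: lower 46 mm is 36 mm across (bottom edge tapered to 26 mm), top 12 mm is a flange 48 mm across, to grip it by. Inside 30 mm across, floor 5 mm thick. Its flange comes to rest on the vessel's rim, the bottom hangs free. Origin centre of the underside, z up.
- lid: White PTFE lid: disc 48 mm across, 12 mm thick, with a plug 26 mm across, 8 mm long (tapered end) under its centre. It stands on its plug, so the disc's underside is 8 mm and its top 20 mm above the bench. The plug enters the liner's mouth, the disc rests on the liner's flange. Origin centre of the plug's lower face, z up.
- disc: Flat round steel pressure disc, 42 mm across, 8 mm thick. Lies flat on top of the pile, bridging two like spares that lie 4 mm apart on the bench; its underside is 8 mm above the bench. Its edge is free for fingers on both sides of the gap, that is square to the line joining the spares' centres. Goes centred on the lid. Origin centre of the underside.
- cap: Steel cap, 64 mm across, 50 mm tall, about 0.4 kg, standing mouth down: round skirt with a knurled band, inside 56 mm across and 42 mm deep, top 8 mm thick with a dark dot in the centre. Goes over disc, lid, flange and neck, resting on the pressure disc with its skirt 10 mm down over the neck. Origin centre of the mouth (lower) end, z up.
- spare_right: Spare disc, steel, 42 mm across, 8 mm thick, flat on the bench under the pressure disc: the lower disc of the pile that is further to the robot's right (-y), its centre 23 mm from the pressure disc's. Stays where it is. Origin centre of the underside.
- spare_left: Spare disc like the other, the lower one further to the robot's left (+y), its centre 23 mm from the pressure disc's on the other side. Stays where it is. Origin centre of the underside.
- big_liner: Bigger white PTFE liner for another vessel, an open cup 82 mm tall with a flange 66 mm across. Not used, stays where it is. Origin centre of the underside.
- closed_vessel: A larger steel vessel already closed with its cap, 82 mm across, 132 mm tall, 2.2 kg, standing beyond the work. Stays where it is. Origin centre of the underside.
Mind the look-alikes: they are no part of the job. Leave any orange look-alike of the liner alone.

How it is judged (in metres and radians):
On the way, in this order (a step that is already met when the one before it is completed fails the run):
1. the small liner is home in the vessel and let go (horizontal distance between liner and vessel below 0.004 m and z of liner in the frame of vessel between 0.017 and 0.023 m and angle between liner's own z axis and vertical below 0.06 rad and contact force between the fingers and liner below 0.1 N), for 0.2 s.
2. the lid is home on the liner and let go (horizontal distance between liner and vessel below 0.004 m and z of liner in the frame of vessel between 0.017 and 0.023 m and angle between each of liner, lid's own z axis and vertical below 0.06 rad and horizontal distance between lid and vessel below 0.006 m and z of lid in the frame of vessel between 0.067 and 0.073 m and contact force between the fingers and lid below 0.1 N), for 0.2 s.
3. the pressure disc lies centred on the lid and is let go (horizontal distance between lid and vessel below 0.006 m and z of lid in the frame of vessel between 0.067 and 0.073 m and angle between each of lid, disc's own z axis and vertical below 0.06 rad and horizontal distance between disc and vessel below 0.008 m and z of disc in the frame of vessel between 0.087 and 0.093 m and contact force between the fingers and disc below 0.1 N), for 0.2 s.
4. the cap is home over the disc and let go (horizontal distance between disc and vessel below 0.008 m and z of disc in the frame of vessel between 0.087 and 0.093 m and angle between each of disc, cap's own z axis and vertical below 0.06 rad and horizontal distance between cap and vessel below 0.005 m and z of cap in the frame of vessel between 0.053 and 0.059 m and contact force between the fingers and cap below 0.1 N), for 0.2 s.
At the end, for the whole second after the job is handed in: Liner, lid, disc and cap sit in the vessel at rest: seated height within 3 mm, tilt under 0.06 rad, off the vessel axis at most 4 (liner), 6 (lid), 8 (disc), 5 mm (cap). Spare discs within 12 mm, bigger liner and closed vessel within 20 mm of their starts (horizontal distance between liner and vessel below 0.004 m and z of liner in the frame of vessel between 0.017 and 0.023 m and angle between each of liner, lid, disc, cap's own z axis and vertical below 0.06 rad and horizontal distance between lid and vessel below 0.006 m and z of lid in the frame of vessel between 0.067 and 0.073 m and horizontal distance between disc and vessel below 0.008 m and z of disc in the frame of vessel between 0.087 and 0.093 m and horizontal distance between cap and vessel below 0.005 m and z of cap in the frame of vessel between 0.053 and 0.059 m and linear speed of each of liner, lid, disc, cap below 0.02 m/s and distance of each of spare_right, spare_left from where it was at the start of the episode below 0.012 m and distance of each of big_liner, closed_vessel from where it was at the start of the episode below 0.02 m); the robot touches nothing.
It fails at once if the right spare disc is shifted more than 12 mm (distance of spare_right from where it was at the start of the episode above 0.012 m).
It fails at once if the left spare disc is shifted more than 12 mm (distance of spare_left from where it was at the start of the episode above 0.012 m).
It fails at once if the bigger liner is shifted more than 20 mm (distance of big_liner from where it was at the start of the episode above 0.02 m).
It fails at once if the closed vessel is shifted more than 20 mm (distance of closed_vessel from where it was at the start of the episode above 0.02 m).
It also fails if it takes over 122 s, if anything falls off the work surface, if the arm or the gripper's body presses on something with over 40 N, if the wrist force passes 120 N, or if a joint passes its speed limit or range.

## Robot

A 7-joint arm with a two-finger parallel gripper is mounted at the origin on the work surface. World frame = base frame: x ahead of the robot, y to its left, z up, the work surface at z = 0. Lengths are in mm, angles in rad, forces in N, time in s.
With the tool pointing down it reaches from about 400 to 875 mm from the base axis. Payload 6.5 kg.
Tool frame: the origin (TCP) lies midway between the tips of the shut fingers; the grasp point (between the pads) lies 19 mm behind it; z points along the fingers, y is the line along which they close (so a half turn about z gives the same grasp; the last joint's range is limited). The gripper opens to 88 mm and grips with 3 to 60 N. Pads are 18 mm wide; open, the fingers measure 123 mm over their backs; the gripper's body (75 mm by 187 mm) begins 45 mm behind the grasp point.
Start: joints at [-1.403, 0.536, -0.004, 1.538, 0.003, 1.067, -0.071], TCP at [150.585, 632.309, 238.716] pointing down, gripper open.
Joint ranges: [-2.7, 2.7], [-0.37, 2.16], [-1.27, 1.26], [0.24, 2.4], [-1.31, 4.45], [0.19, 1.91], [-2.76, 2.76]. Speed limits (rad/s): [2.39, 2.39, 3.14, 3.14, 3.14, 3.14, 3.14].

## Interface

Orientations are given as [roll, pitch, yaw] about the fixed x, y, z axes, in that order (R = Rz(yaw) Ry(pitch) Rx(roll)).
In Python, from cell import env gives the robot as it stands.
- The arm moves only by the tool drive_tool, never from a script. Its arguments are lists of equal length, an entry for each row: "rot": the turn, a rotation vector about the tool's x, y, z in degrees, a list of three; "xyz": the shift along the tool's x, y, z in mm, a list of three; "gripper": the closure in counts, from 0 (fully open) to 255 (shut). In form: {"rot": [[ax, ay, az], ...], "xyz": [[tx, ty, tz], ...], "gripper": [gripper, ...]}. A call has exactly 8 rows; each row shifts and turns the commanded pose from where the row before left it, along the tool's axes as they then stand; what a row does not reach is not made up. A row lasts 1/10 s, in which the tool goes at most 50 mm and 8.59 degrees, less where a joint would pass 70% of its speed; a pose out of reach is approached as far as the arm can. A call is refused whole if a number of a shift passes 50 or a number of a turn 8.59, either way. A call with a gripper value outside its range is refused whole. The fingers move at their own pace and stop on an object; "force" is the grip in N (left out, the last holds). Time passes only in rows, so rows that do not move let the fingers close, or fill a call up. It gives the time, the measured TCP pose, the force, the opening and the grip force at its end, in the units of the state.
- env.get_state(): the state, without advancing time (a new reading comes with each control period).
- env.snapshot(name): name is "scene" or "top" or "wrist"; returns a dict with "frame" (384x512x3 uint8, red, green, blue), "intrinsics" (3x3 intrinsics, pixels), "k1" (the pictures are not rectified: a ray, as slopes to the right and down, at radius r is drawn at 1 + k1 r^2 times it, then the intrinsics apply), "position" and "orientation" of the camera in the world; the wrist camera has in their place "hand_eye" (4x4, takes a point from camera to tool coordinates, whose origin is the TCP and whose axes are the flange's). Camera axes: x right, y up, looking along -z (the intrinsics and any distortion apply to the point x, -y, -z); pixel columns grow to the right and rows downward; lengths in mm; the calibration is good to about 2 mm. A picture is of the moment at which its call begins: read the wrist's pose just before it. There is no depth.
- env.finish_job(): hands the job in; it is judged then, once.
The state is a dict: "clock": time; "joint_positions": joint angles; "joint_vel": joint speeds; "joint_efforts": joint torques, N m; "tcp_pos": TCP position; "orientation": TCP orientation; "wrist_force": force on the tool from outside, world axes, zero at the start; "torque": the same for the moment, N m; "gripper_width": finger opening in mm; "grip_force": force on a finger pad.
Only numpy, scipy, OpenCV 4.12 (cv2) and the standard library are available. Lean on these libraries where they do the work, as an engineer would, in place of code of your own. Each camera call takes 0.05 s, during which the arm holds its last target. There are 200 camera calls.

## Working session

There is one attempt and no reset: what is moved stays moved. The work goes in short steps, Python scripts to look and compute and a tool call to move; the robot and the scene stay as the last step left them, time stands still between calls to the robot, and variables do not carry over. Pictures are saved under pics/ and viewed, at most 14 in all, crops included, and the job is handed in when it is done.

Besides the shell and the picture viewer there is one more tool, called after "Emit:" by a JSON object that holds its "api" and its "payload". drive_tool: Moves the arm, as the interface text tells. Its arguments: {"type":"object","properties":{"rot":{"type":"array","items":{"type":"array","items":{"type":"number"}}},"xyz":{"type":"array","items":{"type":"array","items":{"type":"number"}}},"gripper":{"type":"array","items":{"type":"number"}},"force":{"type":"number"}},"required":["rot","xyz","gripper"]}

```bash
ls; mkdir -p pics
python3 - <<'E'
from cell import env
import cv2
s=env.get_state(); print({k:s[k] for k in('clock','tcp_pos','orientation','gripper_width')})
for n in('scene','top'):
    d=env.snapshot(n); cv2.imwrite(f'pics/{n}0.png',d['frame'][:,:,::-1]); print(n,d['intrinsics'],d['k1'],d['position'],d['orientation'])
d=env.snapshot('wrist'); print(d['hand_eye'],d['intrinsics'],d['k1'])
E
```

```text
pics
{'clock': 0.0, 'tcp_pos': array([150.46110268, 631.71719742, 237.84234055]), 'orientation': array([-3.13987283e+00,  1.03496190e-04,  2.90782846e+00]), 'gripper_width': 87.96115234040205}
scene [[473.54065707   0.         255.72951751]
 [  0.         473.54065707 189.15535634]
 [  0.           0.           1.        ]] -0.1450676557197034 [1523.39831602  172.54127101  733.0782768 ] [ 0.94277171 -0.00495033  1.73968864]
top [[364.8998393    0.         263.19661866]
 [  0.         364.8998393  190.19601655]
 [  0.           0.           1.        ]] -0.10287847571220189 [519.69361677  -7.60907532 834.53783559] [ 0.03010444  0.00272108 -1.57712005]
[[-1.18002714e-04  9.55889105e-01  2.93727774e-01  7.64500881e+01]
 [ 9.99999841e-01 -4.92696846e-05  5.62081848e-04 -1.49265270e-01]
 [ 5.51759790e-04  2.93727793e-01 -9.55888947e-01 -1.47040803e+02]
 [ 0.00000000e+00  0.00000000e+00  0.00000000e+00  1.00000000e+00]] [[276.32742401   0.         252.78961396]
 [  0.         276.32742401 193.91766472]
 [  0.           0.           1.        ]] -0.05320277316182583
```

View pics/top0.png

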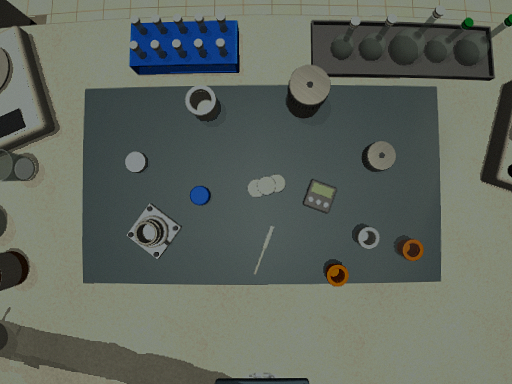

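View pics/scene0.png

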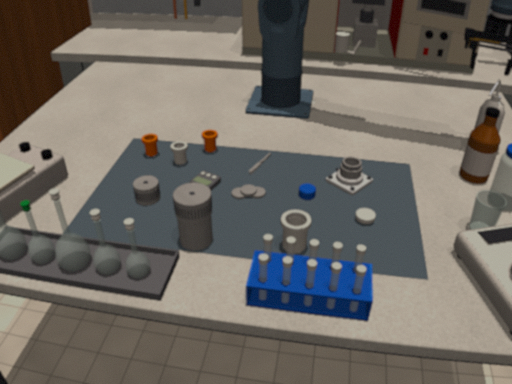

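```bash
cat > h.py <<'E'
from cell import env
import cv2, numpy as np
from scipy.spatial.transform import Rotation as R
def shot(n):
    s=env.get_state(); d=env.snapshot(n)
    T=np.eye(4)
    if n=='wrist':
        T[:3,:3]=R.from_euler('xyz',s['orientation']).as_matrix(); T[:3,3]=s['tcp_pos']; T=T@d['hand_eye']
    else: T[:3,:3]=R.from_euler('xyz',d['orientation']).as_matrix(); T[:3,3]=d['position']
    d['T']=T; return d
def p2w(d,u,v,z):
    K=d['intrinsics']; q=np.array([(u-K[0,2])/K[0,0],(v-K[1,2])/K[1,1]]); a=q.copy()
    for _ in range(30): a=q/(1+d['k1']*(a@a))
    r=d['T'][:3,:3]@np.array([a[0],-a[1],-1]); o=d['T'][:3,3]
    return o+r*(z-o[2])/r[2]
def w2p(d,P):
    c=np.linalg.inv(d['T'])@np.append(P,1); a=np.array([c[0],-c[1]])/-c[2]; a=a*(1+d['k1']*(a@a)); K=d['intrinsics']
    return K[0,0]*a[0]+K[0,2],K[1,1]*a[1]+K[1,2]
def tool(P,s=None):
    "world vector from TCP to P in tool axes"
    s=s or env.get_state(); return R.from_euler('xyz',s['orientation']).as_matrix().T@(np.array(P)-s['tcp_pos'])
def yaw(s=None):
    s=s or env.get_state(); M=R.from_euler('xyz',s['orientation']).as_matrix(); return np.degrees(np.arctan2(M[1,1],M[0,1]))  # direction of tool y
E
python3 - <<'E'
from h import *
d=shot('top'); f=d['frame'][:,:,::-1]
cs=[(152,232),(136,162),(266,186),(380,155),(368,238),(300,190)]
t=[]
for u,v in cs: 
    c=cv2.resize(f[v-25:v+25,u-25:u+25],(260,260),interpolation=cv2.INTER_CUBIC)
    t.append(c)
cv2.imwrite('pics/m.png',np.vstack([np.hstack(t[:3]),np.hstack(t[3:])]))
for n,p,z in(('vessel',(152,231),66),('lid',(136,162),20),('disc',(266,186),16),('cap',(380,155),50),('liner',(368,238),58),('sl',(254,188),8),('sr',(278,183),8)): print(n,p2w(d,*p,z).round())
s=env.get_state();print(R.from_euler('xyz',s['orientation']).as_matrix().round(3))
E
```

```text
vessel [458. 231.  66.]
lid [610. 283.  20.]
disc [554. -12.  16.]
cap [ 618. -261.   50.]
liner [ 439. -229.   58.]
sl [550.  15.   8.]
sr [561. -39.   8.]
[[-0.973  0.232 -0.   ]
 [ 0.232  0.973 -0.001]
 [-0.    -0.001 -1.   ]]
```

View pics/m.png

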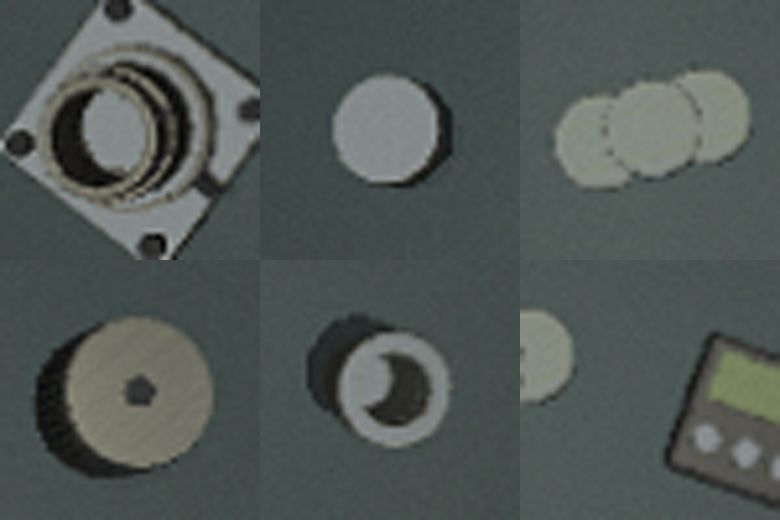

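Run:
```python
from h import *
d=shot('top')
for n,p,z in(('vessel',(145.8,231.8),66),('lid',(134.8,161.4),20),('disc',(266.4,185.4),16),('cap',(381.3,155),50),('liner',(368.6,237.4),58),('sl',(256,188),8),('sr',(276.3,183.1),8)): print(n,p2w(d,*p,z).round(1))
print(yaw())
```

```text
vessel [455.9 244.7  66. ]
lid [611.6 285.8  20. ]
disc [555.1 -12.8  16. ]
cap [ 618.5 -263.8   50. ]
liner [ 440.5 -230.7   58. ]
sl [549.7  10.8   8. ]
sr [560.5 -35.3   8. ]
76.6036138309452
```

Emit:
{"api": "drive_tool", "payload": {"rot": [[0,0,8],[0,0,8],[0,0,8],[0,0,8],[0,0,8],[0,0,8],[0,0,8],[0,0,8]], "xyz": [[0,0,0],[0,0,0],[0,0,0],[0,0,0],[0,0,0],[0,0,0],[0,0,0],[0,0,0]], "gripper": [0,0,0,0,0,0,0,0]}}

```text
clock: 1.05
tcp_pos: [150.5, 632.2, 238.6]
orientation: [-3.141, 0.0, 1.785]
wrist_force: [-0.5, -0.5, -1.7]
gripper_width: 88.4
grip_force: 0.0
```

Emit:
{"api": "drive_tool", "payload": {"rot": [[0,0,0],[0,0,0],[0,0,0],[0,0,0],[0,0,0],[0,0,0],[0,0,0],[0,0,0]], "xyz": [[-28,13.5,4],[-28,13.5,4],[-28,13.5,4],[-28,13.5,4],[-28,13.5,4],[-28,13.5,4],[-28,13.5,4],[-28,13.5,4]], "gripper": [0,0,0,0,0,0,0,0]}}

```text
clock: 1.85
tcp_pos: [305.5, 436.3, 206.6]
orientation: [3.141, -0.0, 1.791]
wrist_force: [0.4, -0.3, 0.6]
gripper_width: 88.3
grip_force: 0.0
```

Emit:
{"api": "drive_tool", "payload": {"rot": [[0,0,0],[0,0,0],[0,0,0],[0,0,0],[0,0,0],[0,0,0],[0,0,0],[0,0,0]], "xyz": [[-32,16,5],[-32,16,5],[-32,16,5],[-32,16,5],[-32,15,5],[-32,15,5],[-27,14,2],[0,0,0]], "gripper": [0,0,0,0,0,0,0,0]}}

```text
clock: 2.65
tcp_pos: [460.7, 242.8, 174.7]
orientation: [3.141, 0.002, 1.784]
wrist_force: [-0.1, 0.5, 0.3]
gripper_width: 88.3
grip_force: 0.0
```

Run:
```python
from h import *
s=env.get_state(); print(s['tcp_pos'],s['orientation'],s['joint_vel'].round(3) if hasattr(s['joint_vel'],'round') else 0)
d=shot('wrist'); np.save('vessel.npy',d['T']); cv2.imwrite('pics/wv.png',d['frame'][:,:,::-1])
print(w2p(d,[456,245,66]))
```

```text
[460.72280363 242.82162243 174.73078819] [3.14051373e+00 2.16320469e-03 1.78402602e+00] [-0.054 -0.008 -0.054  0.002 -0.016  0.008 -0.056]
(np.float64(248.91119555232268), np.float64(187.90937354358687))
```

View pics/wv.png

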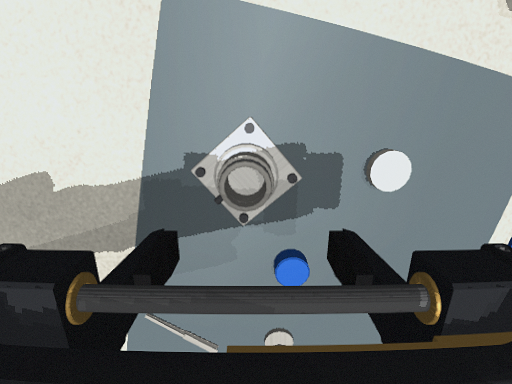

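Run:
```python
from h import *
f=cv2.imread('pics/wv.png'); c=f[140:220,206:286]; cv2.imwrite('pics/wvc.png',cv2.resize(c,(600,600),interpolation=cv2.INTER_CUBIC))
```

```text
(no output)
```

View pics/wvc.png

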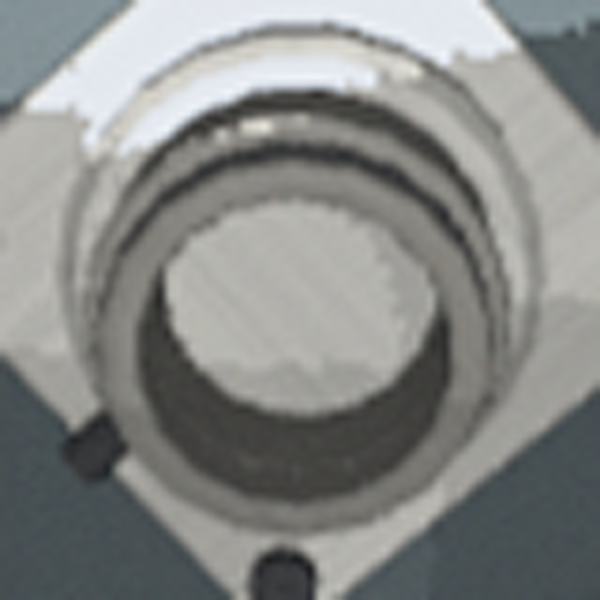

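Run:
```python
from h import *
d=shot('wrist'); d['T']=np.load('vessel.npy')
c=p2w(d,244.8,185.7,66); print(c)
t=np.linspace(0,6.28,200)
for r in(25.5,20):
    q=np.array([w2p(d,c+[r*np.cos(a),r*np.sin(a),0]) for a in t]); q=(q-[206,140]+.5)*7.5
    print(r,q.min(0),q.max(0))
```

```text
[451.6851702  246.32351684  66.        ]
25.5 [ 95.58076992 149.06443635] [493.99106475 533.17615722]
20 [138.5331     192.57852341] [451.02450472 493.80481711]
```

Run:
```python
from h import *
s=env.get_state(); print(s['tcp_pos'],s['orientation'],np.round(s['joint_vel'],3))
d=shot('wrist'); f=d['frame'][:,:,::-1]; cv2.imwrite('pics/wv2.png',f)
o=cv2.imread('pics/wv.png'); t=o[160:212,218:272]
r=cv2.matchTemplate(f,t,cv2.TM_CCOEFF_NORMED); _,m,_,l=cv2.minMaxLoc(r); print(m,l)
du,dv=l[0]-218,l[1]-160; print(p2w(d,244.8+du,186.2+dv,66))
print(tool([440.5,-230.7,160]))
```

```text
[458.11888614 246.92826368 174.65770605] [-3.14134819e+00 -1.45853446e-04  1.78943619e+00] [-0.03  -0.003 -0.025  0.001 -0.005  0.001 -0.005]
0.9602780342102051 (220, 165)
[451.8966048 245.6472339  66.       ]
[-463.28121889 -121.39133068   14.45994566]
```

Emit:
{"api": "drive_tool", "payload": {"rot": [[0,0,0],[0,0,0],[0,0,0],[0,0,0],[0,0,0],[0,0,0],[0,0,0],[0,0,0]], "xyz": [[-38,-10,1],[-38,-10,1],[-38,-10,1],[-38,-10,1],[-38,-10,1],[-38,-10,1],[-38,-10,1],[-38,-10,1]], "gripper": [0,0,0,0,0,0,0,0]}}

```text
clock: 3.6
tcp_pos: [446.4, -66.7, 166.9]
orientation: [3.141, -0.001, 1.794]
wrist_force: [0.6, -0.6, -1.0]
gripper_width: 88.5
grip_force: 0.0
```

Emit:
{"api": "drive_tool", "payload": {"rot": [[0,0,0],[0,0,0],[0,0,0],[0,0,0],[0,0,0],[0,0,0],[0,0,0],[0,0,0]], "xyz": [[-38,-10,2],[-38,-10,2],[-38,-10,2],[-38,-10,2],[-7,-3,0],[0,0,0],[0,0,0],[0,0,0]], "gripper": [0,0,0,0,0,0,0,0]}}

```text
clock: 4.4
tcp_pos: [439.7, -229.3, 158.7]
orientation: [3.141, -0.001, 1.794]
wrist_force: [-0.7, -0.1, -0.6]
gripper_width: 88.0
grip_force: 0.0
```

Run:
```python
from h import *
s=env.get_state(); print(s['tcp_pos'],s['orientation'],np.round(s['joint_vel'],3))
d=shot('wrist'); np.save('liner.npy',d['T']); f=d['frame'][:,:,::-1]; cv2.imwrite('pics/wl.png',f)
u,v=w2p(d,[438,-231,58]); print(u,v); u,v=int(u)-45,int(v)-45; print(u,v)
cv2.imwrite('pics/wlc.png',cv2.resize(f[v:v+90,u:u+90],(540,540),interpolation=cv2.INTER_CUBIC))
```

```text
[ 439.70830143 -229.26064194  158.65680671] [ 3.14136147e+00 -1.11893604e-03  1.79419576e+00] [ 0.001 -0.001  0.004 -0.    -0.    -0.     0.004]
251.14900737597236 195.18091024813714
206 150
```

View pics/wlc.png

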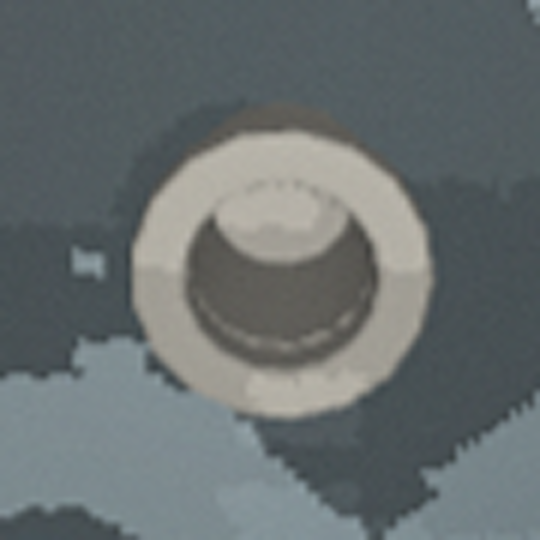

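Run:
```python
from h import *
d=shot('wrist'); d['T']=np.load('liner.npy')
c=p2w(d,252.7,195.2,58); print(c, tool(c), yaw()); 
t=np.linspace(0,6.28,200)
q=np.array([w2p(d,c+[24*np.cos(a),24*np.sin(a),0]) for a in t]); q=(q-[206,150]+.5)*6
print(q.min(0),q.max(0))
```

```text
[ 439.42488777 -230.69529251   58.        ] [ -0.82822736  -0.37848514 100.75787494] 12.760680390584046
[129.94168327 123.85319488] [436.4878075  416.57584216]
```

Emit:
{"api": "drive_tool", "payload": {"rot": [[0,0,0],[0,0,0],[0,0,0],[0,0,0],[0,0,0],[0,0,0],[0,0,0],[0,0,0]], "xyz": [[-0.8,-0.4,25],[0,0,30],[0,0,30],[0,0,20.5],[0,0,5],[0,0,0],[0,0,0],[0,0,0]], "gripper": [0,0,0,0,0,0,0,0], "force": 25}}

```text
clock: 5.3
tcp_pos: [439.8, -232.6, 49.3]
orientation: [3.14, 0.001, 1.791]
wrist_force: [-0.1, 0.9, -0.4]
gripper_width: 88.1
grip_force: 0.0
```

Emit:
{"api": "drive_tool", "payload": {"rot": [[0,0,0],[0,0,0],[0,0,0],[0,0,0],[0,0,0],[0,0,0],[0,0,0],[0,0,0]], "xyz": [[0,0,0],[0,0,0],[0,0,0],[0,0,0],[0,0,0],[0,0,0],[0,0,0],[0,0,0]], "gripper": [255,255,255,255,255,255,255,255]}}

```text
clock: 6.1
tcp_pos: [439.0, -232.4, 48.3]
orientation: [3.141, 0.0, 1.791]
wrist_force: [0.5, -0.4, 0.4]
gripper_width: 47.5
grip_force: 25.0
```

Emit:
{"api": "drive_tool", "payload": {"rot": [[0,0,0],[0,0,0],[0,0,0],[0,0,0],[0,0,0],[0,0,0],[0,0,0],[0,0,0]], "xyz": [[0,0,-20],[0,0,-45],[0,0,-47],[36,9,0],[36,9,0],[36,9,0],[36,9,0],[36,9,0]], "gripper": [255,255,255,255,255,255,255,255]}}

```text
clock: 6.9
tcp_pos: [443.0, -45.5, 160.2]
orientation: [-3.141, -0.0, 1.791]
wrist_force: [1.7, -0.4, -0.9]
gripper_width: 47.5
grip_force: 25.0
```

Emit:
{"api": "drive_tool", "payload": {"rot": [[0,0,0],[0,0,0],[0,0,0],[0,0,0],[0,0,0],[0,0,0],[0,0,0],[0,0,0]], "xyz": [[40,10,0],[40,10,0],[40,10,0],[40,10,0],[40,10,0],[40,10,0],[40,10,0],[4,2,0]], "gripper": [255,255,255,255,255,255,255,255]}}

```text
clock: 7.7
tcp_pos: [450.7, 252.0, 160.0]
orientation: [3.141, -0.002, 1.798]
wrist_force: [-0.2, -0.2, -1.2]
gripper_width: 47.3
grip_force: 25.0
```

Emit:
{"api": "drive_tool", "payload": {"rot": [[0,0,0],[0,0,0],[0,0,0],[0,0,0],[0,0,0],[0,0,0],[0,0,0],[0,0,0]], "xyz": [[0,0,0],[0,0,0],[0,0,0],[0,0,0],[0,0,0],[0,0,0],[0,0,0],[0,0,0]], "gripper": [255,255,255,255,255,255,255,255]}}

```text
clock: 8.5
tcp_pos: [451.8, 245.9, 160.2]
orientation: [3.142, -0.0, 1.791]
wrist_force: [-0.0, -0.0, -1.2]
gripper_width: 47.2
grip_force: 25.0
```

Run:
```python
from h import *
s=env.get_state(); print(s['tcp_pos'],s['orientation'],np.round(s['joint_vel'],3))
d=shot('wrist'); np.save('held.npy',d['T']); f=d['frame'][:,:,::-1]; cv2.imwrite('pics/wh.png',f)
cv2.imwrite('pics/whc.png',cv2.resize(f[140:290,180:330],(600,600),interpolation=cv2.INTER_CUBIC))
```

```text
[451.78524143 245.88661474 160.23885255] [ 3.14155999e+00 -7.82247951e-06  1.79078975e+00] [-0.002  0.002 -0.001 -0.003 -0.001 -0.001  0.001]
```

View pics/whc.png

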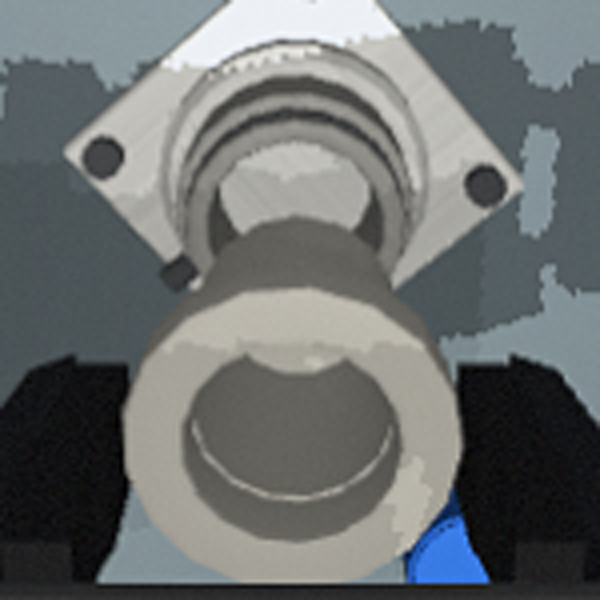

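Run:
```python
from h import *
d=shot('wrist'); d['T']=np.load('held.npy'); P=np.array([451.785,245.887,0])
xh=np.array([-.218,.976,0]);yh=np.array([.976,.218,0])
t=np.linspace(0,6.28,200)
def ext(c,r):
    q=np.array([w2p(d,c+[r*np.cos(a),r*np.sin(a),0]) for a in t]); q=(q-[180,140]+.5)*4
    return np.r_[q.min(0),q.max(0)].round()
for dx in(0,2):
    c=P+[0,0,170.2]+dx*xh
    print(dx,ext(c,24),ext(c,15))
for dx,dy in((0,0),(2,2)):
    c=np.array([451.8,245.7,66])+dx*xh+dy*yh; print(dx,dy,ext(c,25.5),ext(c,20))
```

```text
0 [124. 289. 469. 596.] [188. 352. 404. 543.]
2 [123. 275. 469. 585.] [188. 338. 404. 531.]
0 0 [184. 117. 407. 329.] [208. 141. 383. 307.]
2 2 [192. 108. 416. 321.] [217. 132. 392. 299.]
```

Emit:
{"api": "drive_tool", "payload": {"rot": [[0,0,0],[0,0,0],[0,0,0],[0,0,0],[0,0,0],[0,0,0],[0,0,0],[0,0,0]], "xyz": [[-0.3,0.9,10],[0,0,20],[0,0,10],[0,0,0],[0,0,5],[0,0,5],[0,0,5],[0,0,0]], "gripper": [255,255,255,255,255,255,255,255]}}

```text
clock: 9.4
tcp_pos: [452.4, 245.7, 104.7]
orientation: [-3.141, 0.0, 1.791]
wrist_force: [0.4, -0.0, -1.4]
gripper_width: 47.4
grip_force: 25.0
```

Emit:
{"api": "drive_tool", "payload": {"rot": [[0,0,0],[0,0,0],[0,0,0],[0,0,0],[0,0,0],[0,0,0],[0,0,0],[0,0,0]], "xyz": [[0,0,3],[0,0,3],[0,0,3],[0,0,3],[0,0,3],[0,0,0],[0,0,0],[0,0,0]], "gripper": [255,255,255,255,255,255,255,255]}}

```text
clock: 10.2
tcp_pos: [452.8, 245.9, 90.3]
orientation: [3.141, -0.0, 1.791]
wrist_force: [-0.0, -0.2, -1.9]
gripper_width: 47.5
grip_force: 25.0
```

Emit:
{"api": "drive_tool", "payload": {"rot": [[0,0,0],[0,0,0],[0,0,0],[0,0,0],[0,0,0],[0,0,0],[0,0,0],[0,0,0]], "xyz": [[0,0,4],[0,0,4],[0,0,4],[0,0,4],[0,0,3],[0,0,1],[0,0,0],[0,0,0]], "gripper": [255,255,255,255,255,255,255,255]}}

```text
clock: 11.0
tcp_pos: [452.8, 245.8, 70.3]
orientation: [3.141, -0.0, 1.791]
wrist_force: [0.6, -0.0, -0.3]
gripper_width: 47.4
grip_force: 25.0
```

Emit:
{"api": "drive_tool", "payload": {"rot": [[0,0,0],[0,0,0],[0,0,0],[0,0,0],[0,0,0],[0,0,0],[0,0,0],[0,0,0]], "xyz": [[0,0,0.5],[0,0,0.5],[0,0,0.5],[0,0,0],[0,0,0],[0,0,0],[0,0,0],[0,0,0]], "gripper": [255,255,255,255,255,255,255,255]}}

```text
clock: 11.8
tcp_pos: [452.7, 245.8, 68.7]
orientation: [3.142, -0.0, 1.791]
wrist_force: [-0.3, 0.6, -1.6]
gripper_width: 47.6
grip_force: 25.0
```

Emit:
{"api": "drive_tool", "payload": {"rot": [[0,0,0],[0,0,0],[0,0,0],[0,0,0],[0,0,0],[0,0,0],[0,0,0],[0,0,0]], "xyz": [[0,0,0],[0,0,0],[0,0,0],[0,0,0],[0,0,0],[0,0,0],[0,0,0],[0,0,0]], "gripper": [0,0,0,0,0,0,0,0]}}

```text
clock: 12.6
tcp_pos: [452.7, 245.8, 68.7]
orientation: [3.142, -0.0, 1.791]
wrist_force: [-0.1, -0.5, 0.6]
gripper_width: 88.2
grip_force: 0.0
```

Emit:
{"api": "drive_tool", "payload": {"rot": [[0,0,0],[0,0,0],[0,0,0],[0,0,0],[0,0,0],[0,0,0],[0,0,0],[0,0,0]], "xyz": [[0,0,-20],[0,0,-40],[0,0,-47],[0,0,0],[0,0,0],[0,0,0],[0,0,0],[0,0,0]], "gripper": [0,0,0,0,0,0,0,0]}}

```text
clock: 13.4
tcp_pos: [452.1, 245.4, 174.7]
orientation: [-3.14, 0.001, 1.791]
wrist_force: [0.5, 0.1, 0.3]
gripper_width: 87.9
grip_force: 0.0
```

Run:
```python
from h import *
s=env.get_state(); print(s['tcp_pos'],s['orientation'],np.round(s['joint_vel'],3))
d=shot('wrist'); np.save('v3.npy',d['T']); f=d['frame'][:,:,::-1]; cv2.imwrite('pics/v3.png',f)
cv2.imwrite('pics/v3c.png',cv2.resize(f[140:240,200:300],(600,600),interpolation=cv2.INTER_CUBIC))
t=np.linspace(0,6.28,200)
for r in(24,15):
    q=np.array([w2p(d,np.array([452.8,245.7,78])+[r*np.cos(a),r*np.sin(a),0]) for a in t]); q=(q-[200,140]+.5)*6
    print(r,q.min(0),q.max(0))
print(tool([611.6,285.8,120]))
```

```text
[452.09185129 245.38210218 174.6692049 ] [-3.13962668e+00  1.00175003e-03  1.79075724e+00] [-0.001 -0.005  0.004 -0.004  0.002  0.001 -0.002]
24 [173.5333911  178.41765705] [485.26226629 476.05571201]
15 [231.94887906 236.76727918] [426.78559774 422.75208259]
[  4.64130744 164.39475906  54.58865804]
```

View pics/v3c.png

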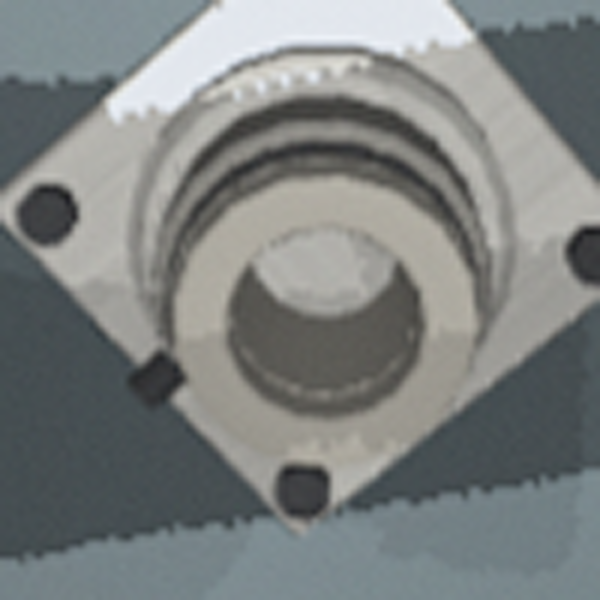

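Emit:
{"api": "drive_tool", "payload": {"rot": [[0,0,0],[0,0,0],[0,0,0],[0,0,0],[0,0,0],[0,0,0],[0,0,0],[0,0,0]], "xyz": [[1,25,8],[1,30,10],[1,30,10],[1,30,10],[1,30,10],[0,18,7],[0,0,0],[0,0,0]], "gripper": [0,0,0,0,0,0,0,0]}}

```text
clock: 14.25
tcp_pos: [609.9, 285.8, 119.9]
orientation: [-3.14, 0.001, 1.791]
wrist_force: [0.1, 0.3, 0.7]
gripper_width: 88.0
grip_force: 0.0
```

```bash
cat > fit.py <<'E'
from h import *
def ring(d,c,r):
    t=np.linspace(0,6.28,200); q=np.array([w2p(d,np.array(c)+[r*np.cos(a),r*np.sin(a),0]) for a in t]); return np.r_[q.min(0),q.max(0)]
def blob(d,c,r,thr,name=None):
    "bright blob near predicted circle: extents and its top-plane centre, by matching the ellipse centre"
    x0,y0,x1,y1=ring(d,c,r); m=14; x0,y0,x1,y1=[int(v) for v in(x0-m,y0-m,x1+m,y1+m)]
    g=cv2.cvtColor(d['frame'],cv2.COLOR_RGB2GRAY)[y0:y1,x0:x1]
    _,b=cv2.threshold(g,thr,255,cv2.THRESH_BINARY)
    cs,_=cv2.findContours(b,cv2.RETR_EXTERNAL,cv2.CHAIN_APPROX_NONE); k=max(cs,key=cv2.contourArea)
    X=k[:,0,:]; ext=np.r_[X.min(0),X.max(0)]+[x0,y0,x0,y0]
    return ext
E
python3 - <<'E'
from fit import *
s=env.get_state(); print(s['tcp_pos'],s['orientation'],np.round(s['joint_vel'],3))
d=shot('wrist'); np.save('lid.npy',d['T']); f=d['frame'][:,:,::-1]; cv2.imwrite('pics/lid.png',f)
c=[611.6,285.8,20]; print(ring(d,c,24))
for t in(110,130,150,170): print(t,blob(d,c,24,t))
E
```

```text
[609.93015178 285.78994666 119.94063476] [-3.13985873e+00  5.71369152e-04  1.79053435e+00] [-0.012 -0.026  0.003  0.02  -0.001 -0.001  0.001]
[229.64805425 169.07527682 280.94293949 218.08323895]
110 [228 170 279 218]
130 [229 170 278 218]
150 [229 170 278 217]
170 [229 171 278 196]
```

Emit:
{"api": "drive_tool", "payload": {"rot": [[0,0,0],[0,0,0],[0,0,0],[0,0,0],[0,0,0],[0,0,0],[0,0,0],[0,0,0]], "xyz": [[-0.6,0.2,25],[0,0,30],[0,0,30],[0,0,20],[0,0,5.4],[0,0,0],[0,0,0],[0,0,0]], "gripper": [0,0,0,0,0,0,0,0]}}

```text
clock: 15.1
tcp_pos: [612.1, 286.2, 12.0]
orientation: [3.139, -0.001, 1.791]
wrist_force: [0.3, -0.8, -1.1]
gripper_width: 88.4
grip_force: 0.0
```

Emit:
{"api": "drive_tool", "payload": {"rot": [[0,0,0],[0,0,0],[0,0,0],[0,0,0],[0,0,0],[0,0,0],[0,0,0],[0,0,0]], "xyz": [[0,0,0],[0,0,0],[0,0,0],[0,0,0],[0,0,0],[0,0,0],[0,0,0],[0,0,0]], "gripper": [255,255,255,255,255,255,255,255]}}

```text
clock: 15.9
tcp_pos: [611.0, 285.7, 10.3]
orientation: [-3.142, 0.0, 1.791]
wrist_force: [-0.8, 0.9, 0.1]
gripper_width: 46.2
grip_force: 25.0
```

Emit:
{"api": "drive_tool", "payload": {"rot": [[0,0,0],[0,0,0],[0,0,0],[0,0,0],[0,0,0],[0,0,0],[0,0,0],[0,0,0]], "xyz": [[0,0,-20],[0,0,-45],[0,0,-45],[0,0,-45],[-1,-25,0],[-1,-30,0],[-1,-35,0],[-1,-35,0]], "gripper": [255,255,255,255,255,255,255,255]}}

```text
clock: 16.7
tcp_pos: [489.0, 254.2, 166.7]
orientation: [3.14, -0.001, 1.79]
wrist_force: [-0.1, 0.4, -0.3]
gripper_width: 46.4
grip_force: 25.0
```

Emit:
{"api": "drive_tool", "payload": {"rot": [[0,0,0],[0,0,0],[0,0,0],[0,0,0],[0,0,0],[0,0,0],[0,0,0],[0,0,0]], "xyz": [[-0.5,-28,0],[0,-10,0],[0,0,0],[0,0,0],[0,0,0],[0,0,0],[0,0,0],[0,0,0]], "gripper": [255,255,255,255,255,255,255,255]}}

```text
clock: 17.5
tcp_pos: [453.2, 245.7, 165.2]
orientation: [-3.142, 0.0, 1.791]
wrist_force: [-0.1, 0.1, -0.1]
gripper_width: 46.1
grip_force: 25.0
```

Run:
```python
from fit import *
s=env.get_state(); print(s['tcp_pos'],s['orientation'],np.round(s['joint_vel'],3),s['gripper_width'])
d=shot('wrist'); np.save('hl.npy',d['T']); f=d['frame'][:,:,::-1]; cv2.imwrite('pics/hl.png',f)
cv2.imwrite('pics/hlc.png',cv2.resize(f[140:290,180:330],(600,600),interpolation=cv2.INTER_CUBIC))
x=lambda c,r: ((ring(d,c,r)-[180,140,180,140]+.5)*4).round()
P=s['tcp_pos']; print(x(P+[0,0,9.7],24)); 
for c in([452.8,245.7,78],): print(x(c,24),x(c,15))
```

```text
[453.22815924 245.70007348 165.19384799] [-3.14155815e+00  2.88309582e-04  1.79058315e+00] [-0.001 -0.003 -0.001  0.006 -0.001 -0.001  0.001] 46.05140575356358
[124. 289. 468. 595.]
[186. 129. 401. 334.] [226. 169. 361. 297.]
```

View pics/hlc.png

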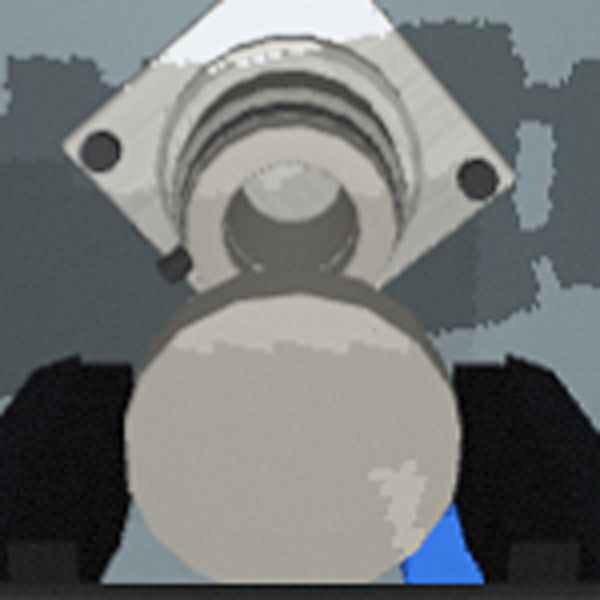

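Emit:
{"api": "drive_tool", "payload": {"rot": [[0,0,0],[0,0,0],[0,0,0],[0,0,0],[0,0,0],[0,0,0],[0,0,0],[0,0,0]], "xyz": [[1.3,-0.5,15],[0,0,25],[0,0,25],[0,0,10],[0,0,0],[0,0,0],[0,0,2],[0,0,2]], "gripper": [255,255,255,255,255,255,255,255]}}

```text
clock: 18.35
tcp_pos: [452.8, 247.4, 87.1]
orientation: [3.14, -0.001, 1.791]
wrist_force: [-0.4, 0.3, 0.9]
gripper_width: 45.9
grip_force: 25.0
```

Emit:
{"api": "drive_tool", "payload": {"rot": [[0,0,0],[0,0,0],[0,0,0],[0,0,0],[0,0,0],[0,0,0],[0,0,0],[0,0,0]], "xyz": [[0,0,1],[0,0,1],[0,0,1],[0,0,1],[0,0,0.5],[0,0,0],[0,0,0],[0,0,0]], "gripper": [255,255,255,255,255,255,255,255]}}

```text
clock: 19.15
tcp_pos: [452.2, 247.0, 81.9]
orientation: [3.141, -0.0, 1.791]
wrist_force: [-0.2, -0.7, 0.7]
gripper_width: 45.9
grip_force: 25.0
```

Emit:
{"api": "drive_tool", "payload": {"rot": [[0,0,0],[0,0,0],[0,0,0],[0,0,0],[0,0,0],[0,0,0],[0,0,0],[0,0,0]], "xyz": [[0,0,0.5],[0,0,0.5],[0,0,0.3],[0,0,0],[0,0,0],[0,0,0],[0,0,0],[0,0,0]], "gripper": [255,255,255,255,255,255,255,255]}}

```text
clock: 19.95
tcp_pos: [452.2, 247.0, 80.5]
orientation: [3.142, -0.0, 1.791]
wrist_force: [0.4, -0.6, -1.4]
gripper_width: 46.3
grip_force: 25.0
```

Emit:
{"api": "drive_tool", "payload": {"rot": [[0,0,0],[0,0,0],[0,0,0],[0,0,0],[0,0,0],[0,0,0],[0,0,0],[0,0,0]], "xyz": [[0,0,0],[0,0,0],[0,0,0],[0,0,0],[0,0,0],[0,0,0],[0,0,0],[0,0,0]], "gripper": [0,0,0,0,0,0,0,0]}}

```text
clock: 20.75
tcp_pos: [452.2, 246.9, 80.5]
orientation: [3.142, 0.0, 1.791]
wrist_force: [-0.4, -0.9, 0.8]
gripper_width: 88.0
grip_force: 0.0
```

Emit:
{"api": "drive_tool", "payload": {"rot": [[0,0,0],[0,0,0],[0,0,0],[0,0,0],[0,0,0],[0,0,0],[0,0,0],[0,0,0]], "xyz": [[0,0,-20],[0,0,-40],[0,0,-40],[0,0,-7],[0,0,0],[0,0,0],[0,0,0],[0,0,0]], "gripper": [0,0,0,0,0,0,0,0]}}

```text
clock: 21.55
tcp_pos: [451.5, 246.5, 186.3]
orientation: [-3.14, 0.001, 1.791]
wrist_force: [-0.4, -0.2, -0.5]
gripper_width: 88.5
grip_force: 0.0
```

Run:
```python
from fit import *
s=env.get_state(); print(s['tcp_pos'],s['orientation'],np.round(s['joint_vel'],3))
d=shot('wrist'); np.save('v4.npy',d['T']); f=d['frame'][:,:,::-1]; cv2.imwrite('pics/v4.png',f)
cv2.imwrite('pics/v4c.png',cv2.resize(f[140:240,200:300],(600,600),interpolation=cv2.INTER_CUBIC))
x=lambda c,r: ((ring(d,c,r)-[200,140,200,140]+.5)*6).round()
print(x([452.5,246.7,90],24)); print(tool([554,-12.8,120]))
```

```text
[451.47980166 246.48507502 186.28655444] [-3.13950212e+00  1.12877067e-03  1.79078769e+00] [-0.002 -0.004  0.002 -0.006  0.     0.004 -0.   ]
[175. 180. 487. 478.]
[-275.3421905    43.4197605    66.69032583]
```

View pics/v4c.png

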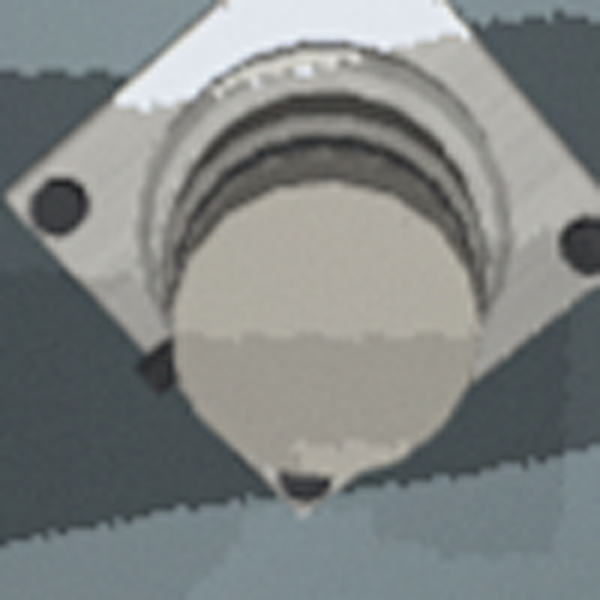

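Emit:
{"api": "drive_tool", "payload": {"rot": [[0,0,0],[0,0,0],[0,0,0],[0,0,0],[0,0,0],[0,0,0],[0,0,0],[0,0,0]], "xyz": [[-30,5,5],[-40,6,10],[-40,6,10],[-40,6,10],[-40,6,10],[-40,6,10],[-35,6,10],[-10,2,2]], "gripper": [0,0,0,0,0,0,0,0]}}

```text
clock: 22.4
tcp_pos: [554.1, -17.0, 119.2]
orientation: [-3.14, 0.002, 1.785]
wrist_force: [0.8, 0.5, 1.1]
gripper_width: 88.0
grip_force: 0.0
```

Emit:
{"api": "drive_tool", "payload": {"rot": [[0,0,0],[0,0,0],[0,0,0],[0,0,0],[0,0,0],[0,0,0],[0,0,0],[0,0,0]], "xyz": [[0,0,0],[0,0,0],[0,0,0],[0,0,0],[0,0,0],[0,0,0],[0,0,0],[0,0,0]], "gripper": [0,0,0,0,0,0,0,0]}}

```text
clock: 23.2
tcp_pos: [554.1, -12.0, 120.6]
orientation: [3.142, -0.0, 1.791]
wrist_force: [-0.4, -0.6, 0.3]
gripper_width: 87.9
grip_force: 0.0
```

Run:
```python
from fit import *
s=env.get_state(); print(s['tcp_pos'],s['orientation'],np.round(s['joint_vel'],3),yaw())
d=shot('wrist'); np.save('dk.npy',d['T']); f=d['frame'][:,:,::-1]; cv2.imwrite('pics/dk.png',f)
cv2.imwrite('pics/dkc.png',cv2.resize(f[134:254,194:314],(600,600),interpolation=cv2.INTER_CUBIC))
x=lambda c,r: ((ring(d,c,r)-[194,134,194,134]+.5)*5).round()
print(x([554,-12.8,16],21));
```

```text
[554.14251559 -11.99012977 120.57290362] [ 3.14150159e+00 -5.11271301e-07  1.79086354e+00] [ 0.002 -0.    -0.    -0.001  0.001 -0.001 -0.001] 12.6089225557561
[187. 191. 408. 402.]
```

View pics/dkc.png

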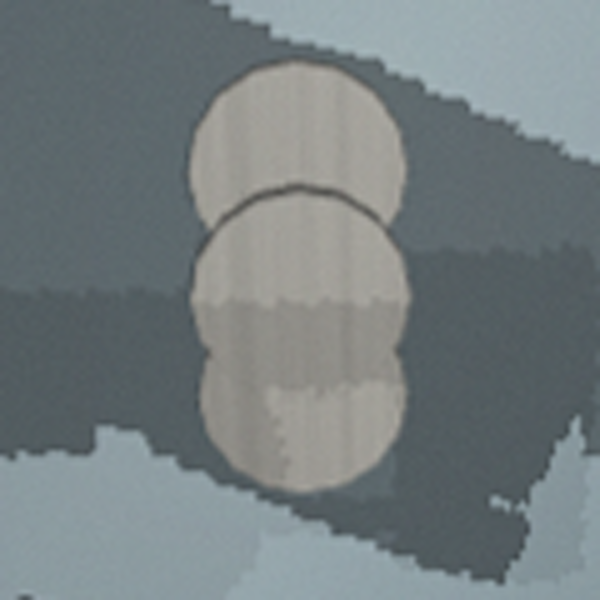

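Emit:
{"api": "drive_tool", "payload": {"rot": [[0,0,0],[0,0,0],[0,0,0],[0,0,0],[0,0,0],[0,0,0],[0,0,0],[0,0,0]], "xyz": [[0.2,0.9,25],[0,0,30],[0,0,30],[0,0,20],[0,0,5.8],[0,0,0],[0,0,0],[0,0,0]], "gripper": [0,0,0,0,0,0,0,0]}}

```text
clock: 24.05
tcp_pos: [556.0, -11.7, 10.9]
orientation: [3.14, 0.0, 1.791]
wrist_force: [-0.2, -0.8, -0.0]
gripper_width: 88.3
grip_force: 0.0
```

Emit:
{"api": "drive_tool", "payload": {"rot": [[0,0,0],[0,0,0],[0,0,0],[0,0,0],[0,0,0],[0,0,0],[0,0,0],[0,0,0]], "xyz": [[0,0,0],[0,0,0],[0,0,0],[0,0,0],[0,0,0],[0,0,0],[0,0,0],[0,0,0]], "gripper": [0,0,255,255,255,255,255,255]}}

```text
clock: 24.85
tcp_pos: [555.0, -11.7, 9.7]
orientation: [-3.142, -0.0, 1.791]
wrist_force: [0.2, -0.6, 0.6]
gripper_width: 42.4
grip_force: 0.0
```

Emit:
{"api": "drive_tool", "payload": {"rot": [[0,0,0],[0,0,0],[0,0,0],[0,0,0],[0,0,0],[0,0,0],[0,0,0],[0,0,0]], "xyz": [[0,0,0],[0,0,0],[0,0,-2],[0,0,-5],[0,0,-30],[0,0,-45],[0,0,-45],[0,0,-28]], "gripper": [255,255,255,255,255,255,255,255]}}

```text
clock: 25.65
tcp_pos: [556.0, -11.9, 168.2]
orientation: [3.138, 0.0, 1.79]
wrist_force: [0.5, 0.4, 0.2]
gripper_width: 39.7
grip_force: 25.0
```

Emit:
{"api": "drive_tool", "payload": {"rot": [[0,0,0],[0,0,0],[0,0,0],[0,0,0],[0,0,0],[0,0,0],[0,0,0],[0,0,0]], "xyz": [[30,-5,0],[40,-6,0],[40,-6,0],[40,-6,0],[40,-6,0],[40,-7,0],[35,-6,0],[10,-2,0]], "gripper": [255,255,255,255,255,255,255,255]}}

```text
clock: 26.45
tcp_pos: [449.9, 251.4, 164.9]
orientation: [-3.141, -0.002, 1.797]
wrist_force: [0.2, -0.1, -0.9]
gripper_width: 39.7
grip_force: 25.0
```

Emit:
{"api": "drive_tool", "payload": {"rot": [[0,0,0],[0,0,0],[0,0,0],[0,0,0],[0,0,0],[0,0,0],[0,0,0],[0,0,0]], "xyz": [[0,0,0],[0,0,0],[0,0,0],[0,0,0],[0,0,0],[0,0,0],[0,0,0],[0,0,0]], "gripper": [255,255,255,255,255,255,255,255]}}

```text
clock: 27.25
tcp_pos: [452.1, 247.0, 164.7]
orientation: [3.142, 0.0, 1.791]
wrist_force: [0.5, -0.7, 0.1]
gripper_width: 40.2
grip_force: 25.0
```

Run:
```python
from fit import *
s=env.get_state(); print(s['tcp_pos'],s['orientation'],np.round(s['joint_vel'],3),s['gripper_width'])
d=shot('wrist'); np.save('hd.npy',d['T']); f=d['frame'][:,:,::-1]; cv2.imwrite('pics/hd.png',f)
cv2.imwrite('pics/hdc.png',cv2.resize(f[140:290,180:330],(600,600),interpolation=cv2.INTER_CUBIC))
x=lambda c,r: ((ring(d,c,r)-[180,140,180,140]+.5)*4).round()
print(x(s['tcp_pos']+[0,0,6.3],21),x([452.2,246.9,90],24))
```

```text
[452.05820033 247.03334596 164.71333085] [3.14159123e+00 3.57294789e-05 1.79069019e+00] [-0.004  0.    -0.002 -0.     0.001 -0.003 -0.002] 40.157790467012106
[148. 300. 444. 564.] [183. 143. 409. 357.]
```

View pics/hdc.png

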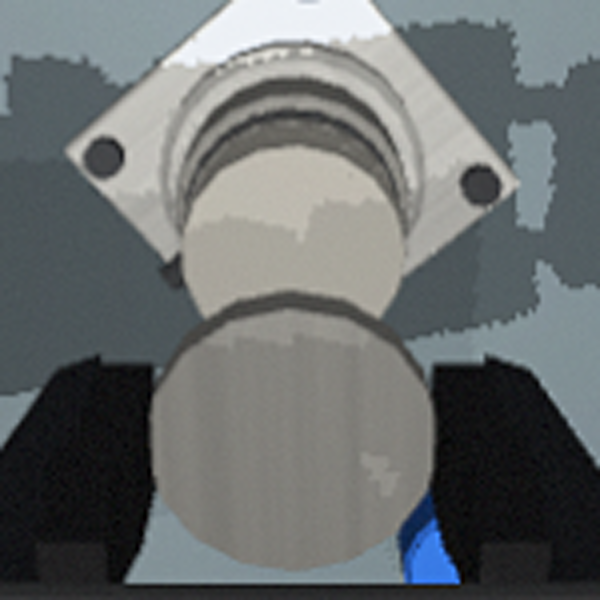

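Emit:
{"api": "drive_tool", "payload": {"rot": [[0,0,0],[0,0,0],[0,0,0],[0,0,0],[0,0,0],[0,0,0],[0,0,0],[0,0,0]], "xyz": [[0.8,0,15],[0,0,25],[0,0,20],[0,0,8],[0,0,2],[0,0,1],[0,0,0],[0,0,0]], "gripper": [255,255,255,255,255,255,255,255]}}

```text
clock: 28.1
tcp_pos: [452.4, 248.2, 94.5]
orientation: [3.14, -0.001, 1.791]
wrist_force: [-0.5, -0.0, -0.2]
gripper_width: 40.0
grip_force: 25.0
```

Emit:
{"api": "drive_tool", "payload": {"rot": [[0,0,0],[0,0,0],[0,0,0],[0,0,0],[0,0,0],[0,0,0],[0,0,0],[0,0,0]], "xyz": [[0,0,0.5],[0,0,0.5],[0,0,0.5],[0,0,0],[0,0,0],[0,0,0],[0,0,0],[0,0,0]], "gripper": [255,255,255,255,255,255,255,255]}}

```text
clock: 28.9
tcp_pos: [451.8, 247.9, 92.2]
orientation: [-3.142, 0.0, 1.791]
wrist_force: [0.3, -0.0, -1.9]
gripper_width: 40.2
grip_force: 25.0
```

Emit:
{"api": "drive_tool", "payload": {"rot": [[0,0,0],[0,0,0],[0,0,0],[0,0,0],[0,0,0],[0,0,0],[0,0,0],[0,0,0]], "xyz": [[0,0,0.4],[0,0,0],[0,0,0],[0,0,0],[0,0,0],[0,0,0],[0,0,0],[0,0,0]], "gripper": [255,255,0,0,0,0,0,0]}}

```text
clock: 29.7
tcp_pos: [451.9, 247.9, 91.8]
orientation: [3.141, 0.0, 1.791]
wrist_force: [-0.0, -0.2, 0.3]
gripper_width: 85.8
grip_force: 0.0
```

Emit:
{"api": "drive_tool", "payload": {"rot": [[0,0,0],[0,0,0],[0,0,0],[0,0,0],[0,0,0],[0,0,0],[0,0,0],[0,0,0]], "xyz": [[0,0,0],[0,0,0],[0,0,-20],[0,0,-40],[0,0,-40],[0,0,0],[0,0,0],[0,0,0]], "gripper": [0,0,0,0,0,0,0,0]}}

```text
clock: 30.5
tcp_pos: [451.1, 247.6, 190.8]
orientation: [-3.14, 0.001, 1.791]
wrist_force: [0.0, -0.4, -0.9]
gripper_width: 88.4
grip_force: 0.0
```

Run:
```python
from fit import *
s=env.get_state(); print(s['tcp_pos'],s['orientation'],np.round(s['joint_vel'],3),s['gripper_width'])
d=shot('wrist'); np.save('v5.npy',d['T']); f=d['frame'][:,:,::-1]; cv2.imwrite('pics/v5.png',f)
cv2.imwrite('pics/v5c.png',cv2.resize(f[140:240,200:300],(600,600),interpolation=cv2.INTER_CUBIC))
x=lambda c,r: ((ring(d,c,r)-[200,140,200,140]+.5)*6).round()
print(x([452.2,246.9,98],21),x([452.2,246.9,90],24)); print(tool([617.5,-263,160]))
```

```text
[451.05263795 247.58639802 190.81659943] [-3.13988530e+00  6.20305247e-04  1.79103132e+00] [ 0.004  0.015 -0.002  0.003  0.002  0.001 -0.001] 88.38170569498055
[192. 211. 469. 474.] [177. 180. 484. 473.]
[-534.48751124   51.13817143   30.95875691]
```

View pics/v5c.png

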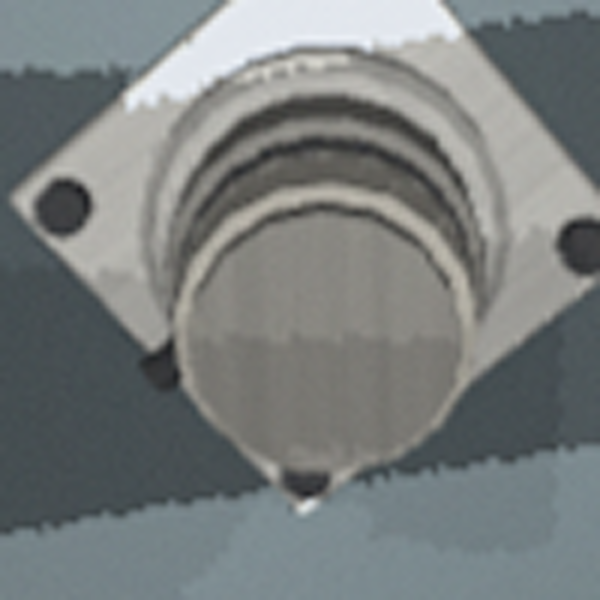

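Emit:
{"api": "drive_tool", "payload": {"rot": [[0,0,0],[0,0,0],[0,0,0],[0,0,0],[0,0,0],[0,0,0],[0,0,0],[0,0,0]], "xyz": [[-30,3,2],[-40,4,3],[-40,4,3],[-40,4,3],[-40,4,3],[-40,4,3],[-40,4,3],[-40,4,3]], "gripper": [0,0,0,0,0,0,0,0]}}

```text
clock: 31.35
tcp_pos: [549.2, -49.4, 167.3]
orientation: [-3.139, -0.0, 1.791]
wrist_force: [1.4, 1.5, 0.0]
gripper_width: 88.3
grip_force: 0.0
```

Emit:
{"api": "drive_tool", "payload": {"rot": [[0,0,0],[0,0,0],[0,0,0],[0,0,0],[0,0,0],[0,0,0],[0,0,0],[0,0,0]], "xyz": [[-40,4,3],[-40,4,3],[-40,4,3],[-40,4,3],[-40,3,3],[-24,1,3],[0,0,0],[0,0,0]], "gripper": [0,0,0,0,0,0,0,0]}}

```text
clock: 32.15
tcp_pos: [617.2, -261.8, 149.1]
orientation: [-3.139, -0.002, 1.79]
wrist_force: [-0.4, 1.0, 0.0]
gripper_width: 88.2
grip_force: 0.0
```

Emit:
{"api": "drive_tool", "payload": {"rot": [[0,0,0],[0,0,0],[0,0,0],[0,0,0],[0,0,0],[0,0,0],[0,0,0],[0,0,0]], "xyz": [[0,0,0],[0,0,0],[0,0,0],[0,0,0],[0,0,0],[0,0,0],[0,0,0],[0,0,0]], "gripper": [0,0,0,0,0,0,0,0]}}

```text
clock: 32.95
tcp_pos: [618.1, -262.2, 150.8]
orientation: [3.142, 0.0, 1.791]
wrist_force: [-0.5, -0.4, 0.2]
gripper_width: 88.4
grip_force: 0.0
```

Run:
```python
from fit import *
s=env.get_state(); print(s['tcp_pos'],s['orientation'],np.round(s['joint_vel'],3),s['gripper_width'])
d=shot('wrist'); np.save('cap.npy',d['T']); f=d['frame'][:,:,::-1]; cv2.imwrite('pics/cap.png',f)
c=[617.5,-263,50]; print(ring(d,c,32),w2p(d,c))
for t in(100,110,120,130,140): print(t,blob(d,c,32,t))
g=cv2.cvtColor(d['frame'],cv2.COLOR_RGB2GRAY); u,v=map(int,w2p(d,c)); w=g[v-12:v+13,u-12:u+13].astype(float)
m=np.clip(np.median(w)-25-w,0,None); yy,xx=np.mgrid[v-12:v+13,u-12:u+13]; print('dot',(m*xx).sum()/m.sum(),(m*yy).sum()/m.sum(),(m>0).sum()); p=p2w(d,(m*xx).sum()/m.sum(),(m*yy).sum()/m.sum(),50); print(p,tool(p))
```

```text
[ 618.13793411 -262.15037254  150.84220881] [3.14158947e+00 4.51120248e-05 1.79078108e+00] [ 0.002  0.001 -0.001  0.001 -0.001 -0.001 -0.001] 88.36031687916709
[218.4391298  160.62107129 286.56703653 225.73670597] (np.float64(252.49718798193967), np.float64(194.36168799789903))
100 [204 163 285 238]
110 [204 163 285 238]
120 [204 164 285 238]
130 [204 164 283 238]
140 [220 164 283 195]
dot 252.2479302832244 196.5106753812636 126
[ 617.73236569 -265.11882431   50.        ] [ -2.79290979  -1.06223683 100.83398182]
```

Emit:
{"api": "drive_tool", "payload": {"rot": [[0,0,0],[0,0,0],[0,0,0],[0,0,0],[0,0,0],[0,0,0],[0,0,0],[0,0,0]], "xyz": [[-2.6,-0.5,20],[0,0,30],[0,0,30],[0,0,30],[0,0,20],[0,0,6],[0,0,0],[0,0,0]], "gripper": [0,0,0,0,0,0,0,0], "force": 45}}

```text
clock: 33.8
tcp_pos: [619.2, -265.3, 16.2]
orientation: [3.14, 0.001, 1.791]
wrist_force: [-0.3, -0.2, 0.0]
gripper_width: 88.2
grip_force: 0.0
```

Emit:
{"api": "drive_tool", "payload": {"rot": [[0,0,0],[0,0,0],[0,0,0],[0,0,0],[0,0,0],[0,0,0],[0,0,0],[0,0,0]], "xyz": [[0,0,0],[0,0,0],[0,0,0],[0,0,0],[0,0,0],[0,0,0],[0,0,0],[0,0,0]], "gripper": [255,255,255,255,255,255,255,255]}}

```text
clock: 34.6
tcp_pos: [618.6, -264.9, 15.5]
orientation: [3.141, 0.0, 1.791]
wrist_force: [-1.4, 2.0, 6.0]
gripper_width: 63.6
grip_force: 45.0
```

Emit:
{"api": "drive_tool", "payload": {"rot": [[0,0,0],[0,0,0],[0,0,0],[0,0,0],[0,0,0],[0,0,0],[0,0,0],[0,0,0]], "xyz": [[0,0,-10],[0,0,-30],[0,0,-40],[0,0,-40],[0,0,-30],[0,0,0],[20,-2,0],[35,-3,0]], "gripper": [255,255,255,255,255,255,255,255]}}

```text
clock: 35.4
tcp_pos: [599.8, -214.0, 163.3]
orientation: [-3.14, 0.001, 1.787]
wrist_force: [1.1, 1.0, -3.8]
gripper_width: 63.2
grip_force: 45.0
```

Emit:
{"api": "drive_tool", "payload": {"rot": [[0,0,0],[0,0,0],[0,0,0],[0,0,0],[0,0,0],[0,0,0],[0,0,0],[0,0,0]], "xyz": [[40,-4,0],[40,-4,0],[40,-4,0],[40,-4,0],[40,-4,0],[40,-4,0],[40,-4,0],[40,-4,0]], "gripper": [255,255,255,255,255,255,255,255]}}

```text
clock: 36.2
tcp_pos: [498.3, 94.4, 163.4]
orientation: [-3.139, 0.0, 1.791]
wrist_force: [0.3, 0.8, -4.4]
gripper_width: 63.2
grip_force: 45.0
```

Emit:
{"api": "drive_tool", "payload": {"rot": [[0,0,0],[0,0,0],[0,0,0],[0,0,0],[0,0,0],[0,0,0],[0,0,0],[0,0,0]], "xyz": [[40,-4,0],[40,-4,0],[40,-4,0],[30,-2,0],[11,0,0],[0,0,0],[0,0,0],[0,0,0]], "gripper": [255,255,255,255,255,255,255,255]}}

```text
clock: 37.0
tcp_pos: [452.0, 245.0, 164.5]
orientation: [-3.141, 0.001, 1.788]
wrist_force: [-0.7, -0.1, -3.9]
gripper_width: 63.2
grip_force: 45.0
```

Emit:
{"api": "drive_tool", "payload": {"rot": [[0,0,0],[0,0,0],[0,0,0],[0,0,0],[0,0,0],[0,0,0],[0,0,0],[0,0,0]], "xyz": [[0,0,0],[0,0,0],[0,0,0],[0,0,0],[0,0,0],[0,0,0],[0,0,0],[0,0,0]], "gripper": [255,255,255,255,255,255,255,255]}}

```text
clock: 37.8
tcp_pos: [451.4, 247.2, 164.8]
orientation: [-3.142, 0.0, 1.791]
wrist_force: [-0.2, -0.1, -3.9]
gripper_width: 63.4
grip_force: 45.0
```

Run:
```python
from fit import *
s=env.get_state(); print(s['tcp_pos'],s['orientation'],np.round(s['joint_vel'],3),s['gripper_width'])
d=shot('wrist'); np.save('hc.npy',d['T']); f=d['frame'][:,:,::-1]; cv2.imwrite('pics/hc.png',f)
c=s['tcp_pos']+[0,0,34.5]; print(ring(d,c,32),w2p(d,c))
g=cv2.cvtColor(d['frame'],cv2.COLOR_RGB2GRAY); u,v=map(int,w2p(d,c)); w=g[v-14:v+15,u-14:u+15].astype(float); print(w[::2,::2].astype(int))
m=np.clip(np.median(w)-30-w,0,None); yy,xx=np.mgrid[v-14:v+15,u-14:u+15]; a,b=(m*xx).sum()/m.sum(),(m*yy).sum()/m.sum(); p=p2w(d,a,b,c[2]); print(a,b,tool(p),tool([452.2,246.9,165]))
```

```text
[451.44891145 247.21078396 164.80961276] [-3.14155625e+00  3.88052813e-05  1.79093613e+00] [-0.001 -0.001 -0.     0.    -0.     0.002  0.   ] 63.35456159922728
[185.92877603 214.71392004 321.26760739 331.21837994] (np.float64(253.58655465367366), np.float64(277.7865534835854))
[[124 123 123 120 122 128 123 124 127 125 119 120 118 121 121]
 [125 124 125 119 123 124 128 125 125 124 123 122 122 118 123]
 [122 122 125 124 124 112  90  89 104 130 126 122 121 117 120]
 [123 124 124 100  54  57  58  59  59  59  68 121 121 118 119]
 [122 127  71  61  64  60  61  58  61  63  62  55 115 121 118]
 [124  89  60  61  61  61  61  64  63  58  62  63  47 116 117]
 [126  58  61  60  63  64  63  61  62  63  66  63  64 113 119]
 [125  58  61  66  62  61  61  58  61  63  62  63  61  88 122]
 [123  59  62  64  63  60  61  62  62  61  61  63  61  72 122]
 [124  65  62  61  60  61  62  60  63  64  63  62  61 102 122]
 [123  88  63  63  63  63  63  62  60  63  62  61  58 120 123]
 [124 124  59  63  60  61  62  61  62  60  60  61  89 126 123]
 [ 38  38  39  40  37  38  41  37  39  40  42  41  41  39  38]
 [ 41  44  45  43  47  47  46  45  46  45  46  44  44  47  44]
 [ 51  55  56  55  55  54  54  57  56  52  58  56  57  56  52]]
253.21428571428572 286.0 [ -4.58072316  -0.22211876 -34.47046799] [-0.46184635  0.61459792 -0.16087327]
```

Emit:
{"api": "drive_tool", "payload": {"rot": [[0,0,0],[0,0,0],[0,0,0],[0,0,0],[0,0,0],[0,0,0],[0,0,0],[0,0,0]], "xyz": [[-0.9,0.8,15],[0,0,20],[0,0,10],[0,0,0],[0,0,0],[0,0,4],[0,0,4],[0,0,4]], "gripper": [255,255,255,255,255,255,255,255]}}

```text
clock: 38.65
tcp_pos: [452.6, 246.7, 107.8]
orientation: [3.141, -0.0, 1.791]
wrist_force: [-0.4, -0.6, -3.7]
gripper_width: 63.3
grip_force: 45.0
```

Emit:
{"api": "drive_tool", "payload": {"rot": [[0,0,0],[0,0,0],[0,0,0],[0,0,0],[0,0,0],[0,0,0],[0,0,0],[0,0,0]], "xyz": [[0,0,4],[0,0,4],[0,0,4],[0,0,4],[0,0,4],[0,0,3],[0,0,0],[0,0,0]], "gripper": [255,255,255,255,255,255,255,255]}}

```text
clock: 39.45
tcp_pos: [452.5, 246.4, 84.8]
orientation: [3.142, 0.0, 1.791]
wrist_force: [0.8, 0.4, -3.8]
gripper_width: 63.5
grip_force: 45.0
```

Emit:
{"api": "drive_tool", "payload": {"rot": [[0,0,0],[0,0,0],[0,0,0],[0,0,0],[0,0,0],[0,0,0],[0,0,0],[0,0,0]], "xyz": [[0,0,2],[0,0,2],[0,0,2],[0,0,2],[0,0,2],[0,0,1.5],[0,0,0],[0,0,0]], "gripper": [255,255,255,255,255,255,255,255]}}

```text
clock: 40.25
tcp_pos: [452.5, 246.5, 73.3]
orientation: [-3.142, 0.0, 1.791]
wrist_force: [1.6, -0.5, -4.1]
gripper_width: 63.6
grip_force: 45.0
```

Emit:
{"api": "drive_tool", "payload": {"rot": [[0,0,0],[0,0,0],[0,0,0],[0,0,0],[0,0,0],[0,0,0],[0,0,0],[0,0,0]], "xyz": [[0,0,0.4],[0,0,0.4],[0,0,0.4],[0,0,0],[0,0,0],[0,0,0],[0,0,0],[0,0,0]], "gripper": [255,255,255,255,255,255,255,255]}}

```text
clock: 41.05
tcp_pos: [452.5, 246.5, 72.1]
orientation: [3.142, 0.0, 1.791]
wrist_force: [0.7, 0.4, -3.2]
gripper_width: 63.4
grip_force: 45.0
```

Release, lift clear, and check.

Emit:
{"api": "drive_tool", "payload": {"rot": [[0,0,0],[0,0,0],[0,0,0],[0,0,0],[0,0,0],[0,0,0],[0,0,0],[0,0,0]], "xyz": [[0,0,0.4],[0,0,0],[0,0,0],[0,0,0],[0,0,0],[0,0,0],[0,0,0],[0,0,0]], "gripper": [255,255,0,0,0,0,0,0]}}

```text
clock: 41.85
tcp_pos: [452.5, 246.5, 71.8]
orientation: [3.141, -0.0, 1.791]
wrist_force: [0.1, 0.7, 0.1]
gripper_width: 88.7
grip_force: 0.0
```

Emit:
{"api": "drive_tool", "payload": {"rot": [[0,0,0],[0,0,0],[0,0,0],[0,0,0],[0,0,0],[0,0,0],[0,0,0],[0,0,0]], "xyz": [[0,0,0],[0,0,0],[0,0,-15],[0,0,-40],[0,0,-40],[0,0,-30],[0,0,0],[0,0,0]], "gripper": [0,0,0,0,0,0,0,0]}}

```text
clock: 42.65
tcp_pos: [452.5, 246.8, 197.0]
orientation: [3.141, -0.001, 1.791]
wrist_force: [0.4, -0.4, -0.2]
gripper_width: 88.0
grip_force: 0.0
```

Run:
```python
from fit import *
s=env.get_state(); print(s['tcp_pos'],s['gripper_width'])
d=shot('wrist'); f=d['frame'][:,:,::-1]
x=lambda c,r: ((ring(d,c,r)-[190,130,190,130]+.5)*5).round()
print(x([452.4,246.5,106],32),x([452.4,246.5,66],32))
e=shot('scene'); g=e['frame'][:,:,::-1]
cv2.imwrite('pics/end.png',np.hstack([cv2.resize(f[130:250,190:270+40],(400,400),interpolation=cv2.INTER_CUBIC),cv2.resize(g[130:230,270:430],(400,400),interpolation=cv2.INTER_CUBIC)]))
print([(v+.0)/1.5 for v in x([452.4,246.5,106],32)])
```

```text
[452.49695177 246.75732938 197.0032224 ] 87.9614127830197
[141. 164. 495. 501.] [165. 127. 471. 423.]
[np.float64(94.0), np.float64(109.33333333333333), np.float64(330.0), np.float64(334.0)]
```

View pics/end.png

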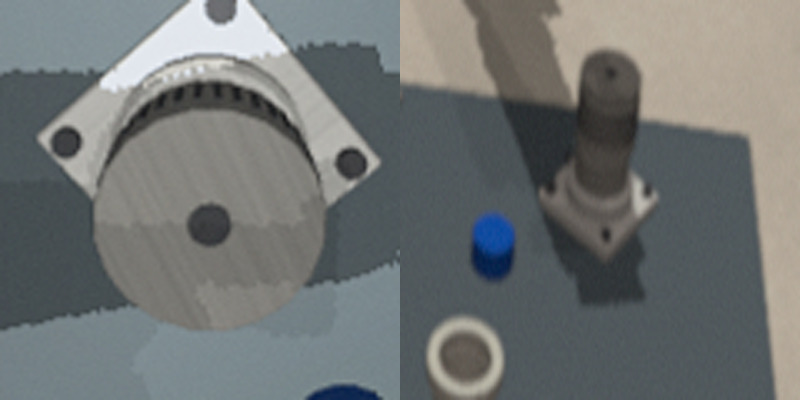

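The wrist view shows the cap upright on the vessel, its edges at x 93–325 and y 107–330 against a predicted 94–330 and 109–334. That puts it centred and at the home height. The scene view shows it standing straight in the holder.

```bash
python3 -c "
from cell import env
print(env.finish_job())"
```

```text
the job is handed in; nothing more can be done
None
```

The vessel is assembled and handed in: liner, lid, pressure disc and cap are each set home on the vessel axis and let go. I steered clear of the spare discs, bigger liner and closed vessel, but took no picture of them afterwards, and the hand-in returned no verdict.

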